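Send the tape roll down the drop chute and shut its gate

TASK

The tape is wanted at the lower tray: swing the gate of the drop stand fully open by its lever, push the roll of tape (the low one with the wide hole, not the taller label roll beside it) off the edge of the ledge so that it slides down the chute into the tray, then shut the gate again. Push the tape along the ledge without picking it up, and leave the label roll standing on the ledge where it is.

Things in the scene. Friction and masses are not known exactly. Their poses are not given: they have to be found in the camera images.
- drop_stand: fixed stainless stand; origin at table height under the middle of the ledge's open edge; +x is the way the chute runs, +y left of it, z up. Ledge: flat deck 150 mm above the table, x -230 to 0, y -92 to +92 mm, with 13 mm upturned edges at sides and rear; open edge at x = 0
- ledge_edge (a point): middle of the ledge's open edge, on the deck's surface (axes as drop_stand). Beyond it the chute floor begins 10 mm lower and slopes down 42 degrees to x = 85 mm, 185 mm wide between cheeks no higher than the deck, ending inside the tray
- gate (a joint): angle of the gate about its upright pin, rad: 0 shut (stop), 1.45 fully open (stop). A steel strip 196 mm long, 5 mm thick, 6 to 30 mm above the deck; shut, it bars the edge, 10 mm beyond it. It opens outward over the chute, counterclockwise from above, till it points to stand +x at the chute's left. Friction (0.1 N m, 1.5 N at the peg) holds it anywhere
- gate_pivot (a point): top centre of the gate's pin (22 mm diameter), at stand x = 10, y = 117 mm, 30 mm above the deck
- gate_peg (a point): top centre of the round black upright peg (14 mm diameter) on the gate's lever, 75 mm from the pin's axis, on the side away from the strip, 60 mm above the deck; the lever's top is 16 mm above the deck. Gate shut: peg on the pin's stand +y side. To open, move it on a circle about the pin, counterclockwise from above, to the pin's -x side
- tape_roll: roll of blue tape lying flat on the ledge, 72 mm diameter, 25 mm high, about 60 g; origin at the centre of its underside, z is its axis. It lies in the left or the right half of the ledge, its centre about 48 mm from the middle and 75 to 125 mm from the edge
- label_reel: roll of white blank labels standing on its end on the other half of the ledge, 68 mm diameter, 50 mm high, about 110 g; origin at the centre of its underside, z up; about 25 mm of free space between it and the tape's side
- catch_tray: fixed white food tray at the foot of the chute, 280 mm along its own x (which runs across the chute), 200 mm along its own y, 50 mm high; inside 244 by 162 mm; origin at the centre of its underside, 14 mm above the table

How it is judged:
On the way, in this order (a step that is already met when the one before it is completed fails the run):
1. the gate stands open, the tape still on the ledge (value of joint gate above 1.1 rad and height (world z) of tape_roll above 0.145 m), for 0.2 s.
2. the tape has gone down the chute into the tray, with the gate open (value of joint gate above 0.9 rad and x of tape_roll in the frame of catch_tray between -0.122 and 0.122 m and y of tape_roll in the frame of catch_tray between -0.082 and 0.082 m and z of tape_roll in the frame of catch_tray below 0.06 m), for 0.2 s.
At the end, for the whole second after the job is handed in: The tape roll lies at rest inside the tray, the gate is shut (within 0.15 rad of its stop), and the label roll stands upright on the ledge within 25 mm of where it was (value of joint gate below 0.15 rad and x of tape_roll in the frame of catch_tray between -0.122 and 0.122 m and y of tape_roll in the frame of catch_tray between -0.082 and 0.082 m and z of tape_roll in the frame of catch_tray below 0.06 m and linear speed of tape_roll below 0.03 m/s and height (world z) of label_reel above 0.145 m and angle between label_reel's own z axis and vertical below 0.15 rad and distance of label_reel from where it was at the start of the episode below 0.025 m); the robot touches nothing.
It fails at once if the tape was lifted more than 30 mm off the ledge (height (world z) of tape_roll above 0.18 m).
It fails at once if the label roll was shifted more than 25 mm or knocked over (distance of label_reel from where it was at the start of the episode above 0.025 m or angle between label_reel's own z axis and vertical above 0.35 rad).
It also fails if it takes over 72 s, if anything falls off the work surface, if the arm or the gripper's body presses on something with over 40 N, if the wrist force passes 120 N, or if a joint passes its speed limit or range.

ROBOT

A 6-joint arm with a two-finger parallel gripper is mounted at the origin on a cart in front of the work surface, level with it; the furniture and walls round the work are solid. World frame = base frame: x ahead of the robot, y to its left, z up, the work surface at z = 0. Lengths are in m, angles in rad, forces in N, time in s.
With the tool pointing down it reaches from about 0.3 to 0.75 m from the base axis. Payload 8.5 kg.
Tool frame: the origin (TCP) lies where the fingers leave the gripper's body, on its centre line; the fingertips stand 73 mm ahead of it and the grasp point (between the pads) lies 54 mm ahead of it; z points along the fingers, y is the line along which they close (so a half turn about z gives the same grasp; the last joint's range is limited). The gripper opens to 85 mm and grips with 20 to 120 N. Pads are 22 mm wide; open, the fingers measure 114 mm over their backs; the gripper's body (76 mm by 85 mm) begins 54 mm behind the grasp point. The pads swing forward as they close: fully open they stand 13 mm farther back than shut.
Start: joints at [-1.433, 0.381, 1.297, -0, 1.464, -0.215], TCP at [0.19, -0.516, 0.304] pointing down, gripper open.
Joint ranges: [-3.11, 3.11], [-0.89, 2.33], [0.22, 2.48], [-1.42, 4.56], [0.17, 2.85], [-2.88, 2.88]. Speed limits (rad/s): [2.39, 2.39, 3.14, 3.14, 3.14, 3.14].

INTERFACE

Orientations are given as [roll, pitch, yaw] about the fixed x, y, z axes, in that order (R = Rz(yaw) Ry(pitch) Rx(roll)).
In Python, from station import arm, viewer, job_done gives the robot as it stands (arm), with the cameras (viewer) and the job as plain functions.
- The arm moves only by the shell command python3 steer.py FILE [OPENING] [FORCE], which reads ROWS from the file FILE. ROWS is a JSON list of rows, 1 to 10 of them, each an object with the fields sx, sy, sz (the shift in parts of the range, where 1.0 means 1 m), wx, wy, wz (a rotation vector in normalised numbers (1 is 120 degrees)); a field left out counts as zero; each row is the pose to reach, as a shift and turn from the pose commanded when the command began, along the tool's axes at that moment; what a row does not reach only later rows make up. A row lasts 1/12 s, in which the tool goes at most 0.0417 m and 0.125 rad, less where a joint would pass 70% of its speed; a pose out of reach is approached as far as the arm can. OPENING is the opening from 0.0 (shut) to 1.0 (fully open), set as the command begins (- or left out keeps the last). The fingers move at their own pace and stop on an object; FORCE is the grip in N (left out, the last holds). Time passes only in rows, so rows that do not move let the fingers close. It prints the time, the measured TCP pose, the force, the opening and the grip force at its end. No shift or turn number may pass 1 either way. Input that does not fit is refused with a message, and nothing moves.
- arm.get_state(): the state, without advancing time (a new reading comes with each control period).
- viewer.grab_frame(name): name is "scene" or "top" or "wrist"; returns a dict with "color" (384x512x3 uint8, red, green, blue), "intrinsics" (3x3 intrinsics, pixels), "dist_coeffs" ([k1, k2, p1, p2, k3] as OpenCV has them; the pictures are not rectified), "rvec" (rotation vector, rad) and "tvec" (3), from world to camera coordinates, as OpenCV has them; the wrist camera has in their place "mount" (4x4, takes a point from camera to tool coordinates, whose origin is the TCP and whose axes are the flange's). Camera axes: x right, y down, z forward; pixel columns grow to the right and rows downward; lengths in m; the calibration is good to about 2 mm. A picture is of the moment at which its call begins: read the wrist's pose just before it. There is no depth.
- job_done(): hands the job in; it is judged then, once.
The state is a dict: "time": time; "joints": joint angles; "joint_vel": joint speeds; "joint_efforts": joint torques, N m; "tcp_pos": TCP position; "tool_rot": TCP orientation; "ft_force": force on the tool from outside, world axes, zero at the start; "wrist_torque": the same for the moment, N m; "gripper_width": opening from 0.0 (shut) to 1.0 (fully open); "grip_force": force on a finger pad.
Only numpy, scipy, OpenCV 4.12 (cv2) and the standard library are available. Lean on these libraries where they do the work, as an engineer would, in place of code of your own. Each camera call takes 0.05 s, during which the arm holds its last target. There are 200 camera calls.

## Working session

There is one attempt and no reset: what is moved stays moved. The work goes in short steps, Python scripts to look and compute and a shell command to move; the robot and the scene stay as the last step left them, time stands still between calls to the robot, and variables do not carry over. Pictures are saved under pics/ and viewed, at most 10 in all, crops included, and the job is handed in when it is done.

```bash
mkdir -p pics; ls
python3 - <<'E'
from station import arm, viewer, job_done
import cv2,pickle
s=arm.get_state(); print(s)
for n in("scene","top"):
    f=viewer.grab_frame(n); pickle.dump(f,open(n+".pkl","wb")); cv2.imwrite(f"pics/{n}0.png",f["color"][:,:,::-1]); print(n,f["intrinsics"],f["dist_coeffs"],f["rvec"],f["tvec"])
E
```

```text
pics
station.py
steer.py
{'time': 0.0, 'joints': array([-1.43331294e+00,  3.81210548e-01,  1.29822494e+00, -1.44521049e-05,
        1.46360641e+00, -2.15258606e-01]), 'joint_vel': array([-0.00028525,  0.00041464, -0.00016087,  0.00092391, -0.00177374,
        0.00023272]), 'joint_efforts': array([ 2.40818365e-03, -4.48459375e+01, -2.31273848e+01, -3.07425432e-05,
        4.72880565e-03, -1.00981845e-05]), 'tcp_pos': array([ 0.19000146, -0.51594978,  0.30331597]), 'tool_rot': array([-3.14017379e+00, -2.95522050e-04,  3.52743342e-01]), 'ft_force': array([-0.23026394, -0.62477541, -0.06914191]), 'wrist_torque': array([ 0.00594636, -0.00624073, -0.01717839]), 'grip_force': 0.0, 'gripper_width': 1.0008381364626506}
scene [[379.80116303   0.         256.20145215]
 [  0.         379.80116303 186.22613963]
 [  0.           0.           1.        ]] [-0.05608318  0.          0.          0.          0.        ] [ 1.01587398 -2.41378328  1.06688409] [0.58231287 0.31023106 0.68768382]
top [[455.5669722    0.         247.57085472]
 [  0.         455.5669722  188.19124739]
 [  0.           0.           1.        ]] [-0.13755653  0.          0.          0.          0.        ] [ 2.131013   -2.12711735  0.2117643 ] [0.15997162 0.65331217 0.9029764 ]
```

View pics/scene0.png

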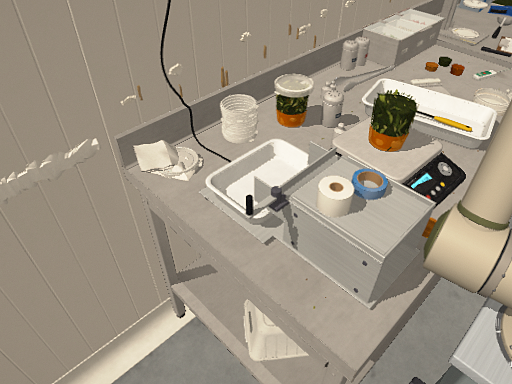

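View pics/top0.png

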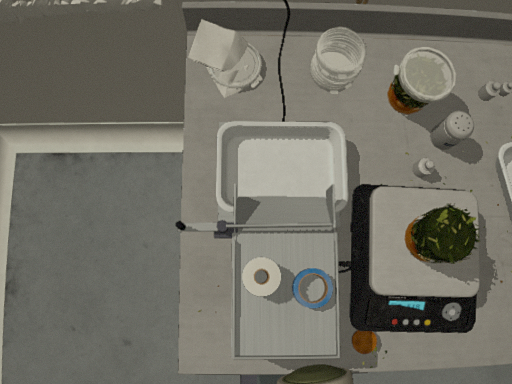

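The scene shows the stand from its left side, with the white label roll nearer the camera. In the top view, stand +x points up. The gate is shut along row ~227, the peg is at (181,225), the pin at about (222,229), the label roll at (261,276) and the tape at (314,289).

```bash
python3 - <<'E'
import cv2
im=cv2.imread("pics/top0.png")[172:364,168:360]
cv2.imwrite("pics/top0c.png",cv2.resize(im,None,fx=3.125,fy=3.125,interpolation=cv2.INTER_CUBIC))
E
cat > h.py <<'E'
import numpy as np,cv2,pickle
from scipy.spatial.transform import Rotation as R
def ray(f,px,z):
    K=f["intrinsics"];d=np.array(f["dist_coeffs"]);u=cv2.undistortPoints(np.array([[px]],float),K,d)[0,0]
    M=cv2.Rodrigues(np.array(f["rvec"],float))[0];t=np.array(f["tvec"],float).ravel()
    c=-M.T@t;v=M.T@np.array([u[0],u[1],1]);return c+v*(z-c[2])/v[2]
def proj(f,P):
    return cv2.projectPoints(np.array(P,float).reshape(-1,1,3),np.array(f["rvec"],float),np.array(f["tvec"],float),f["intrinsics"],np.array(f["dist_coeffs"]))[0][:,0]
E
```

```text
(no output)
```

View pics/top0c.png

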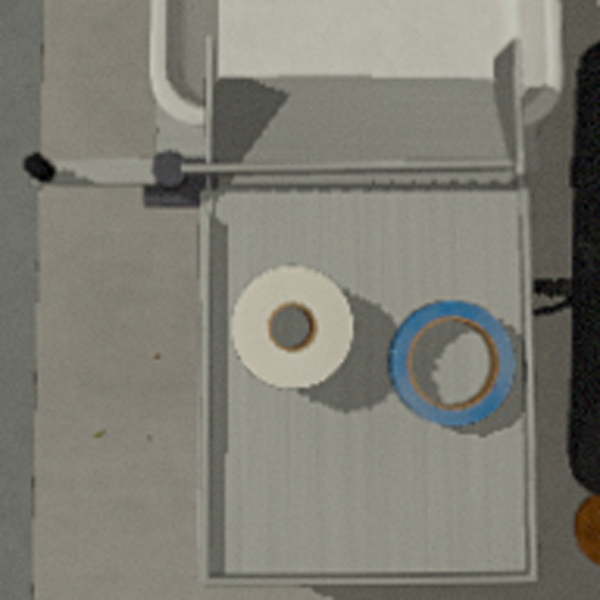

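Crop (scale 3.125, offset 168,172): pin top at (168,170), peg top at about (36,164), label roll top centre (292,326), tape top centre (453,362), rear rim corners (207,580) and (536,580).

Run:
```python
from h import *
from scipy.optimize import least_squares
f=pickle.load(open("top.pkl","rb"))
p=lambda c:np.array([168,172])+(np.array(c)+.5)/3.125-.5
obs=[((168,170),(.010,.117,.180)),((36,164),(.010,.192,.210)),((207,580),(-.231,.093,.163)),((536,580),(-.231,-.093,.163)),((204,190),(0,.0925,.163)),((527,190),(0,-.0925,.163)),((514,166),(.0125,-.079,.180))]
for c,l in obs: print(l,ray(f,p(c),l[2]).round(4))
def T(q,l):
    c,s=np.cos(q[2]),np.sin(q[2]);return np.array([q[0]+c*l[0]-s*l[1],q[1]+s*l[0]+c*l[1],l[2]])
def r(q): return np.ravel([ray(f,p(c),l[2])[:2]-T(q,l)[:2] for c,l in obs])
s=least_squares(r,[.5,-.2,0.],loss="soft_l1",f_scale=.003);q=s.x
print(q,r(q).reshape(-1,2).round(4))
tape=ray(f,p((453,362)),.175);lab=ray(f,p((292,326)),.200)
c,sn=np.cos(q[2]),np.sin(q[2]);Rt=np.array([[c,sn],[-sn,c]])
for n,w in(("tape",tape),("label",lab)): print(n,w.round(4),"stand",(Rt@(w[:2]-q[:2])).round(4))
print("pin",T(q,(.01,.117,.18)),"peg",T(q,(.01,.192,.21)))
np.save("stand.npy",q)
# check on the scene camera
g=pickle.load(open("scene.pkl","rb"))
im=g["color"][:,:,::-1].copy()
for P in [T(q,(.01,.117,.18)),T(q,(.01,.192,.21)),T(q,(0,-.0925,.163)),T(q,(-.231,.093,.163)),T(q,(-.231,-.093,.163)),tape,lab,(*tape[:2],.15)]:
    u=proj(g,P)[0]; cv2.drawMarker(im,tuple(int(round(v)) for v in u),(0,0,255),0,5,1)
cv2.imwrite("pics/scene0m.png",cv2.resize(im[140:310,230:440],None,fx=3,fy=3,interpolation=cv2.INTER_CUBIC))
```

```text
(0.01, 0.117, 0.18) [0.5602 0.2101 0.18  ]
(0.01, 0.192, 0.21) [0.5601 0.2831 0.21  ]
(-0.231, 0.093, 0.163) [0.325  0.1867 0.163 ]
(-0.231, -0.093, 0.163) [ 0.3229 -0.0035  0.163 ]
(0, 0.0925, 0.163) [0.5501 0.1894 0.163 ]
(0, -0.0925, 0.163) [ 0.55   -0.0033  0.163 ]
(0.0125, -0.079, 0.18) [0.5626 0.0075 0.18  ]
[0.55110044 0.09134661 0.00058427] [[-0.0009  0.0018]
 [-0.0009 -0.0003]
 [ 0.0049  0.0025]
 [ 0.0028 -0.0017]
 [-0.0009  0.0056]
 [-0.0011 -0.0021]
 [-0.001  -0.0048]]
tape [0.4494 0.0451 0.175 ] stand [-0.1017 -0.0462]
label [0.4706 0.1391 0.2   ] stand [-0.0805  0.0478]
pin [0.56103208 0.20835244 0.18      ] peg [0.56098826 0.28335242 0.21      ]
```

View pics/scene0m.png

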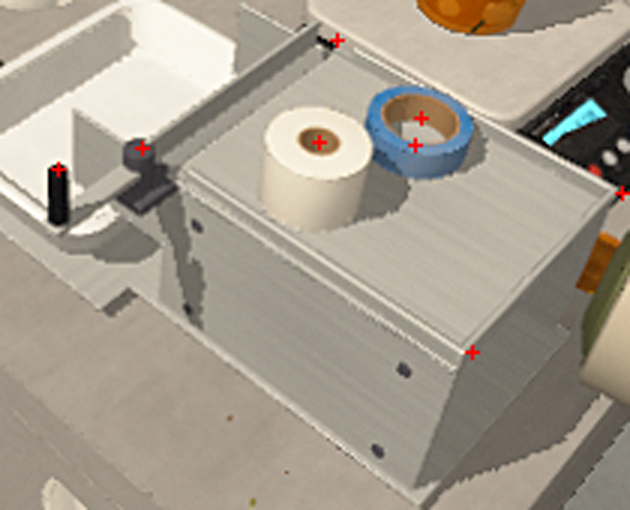

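Reprojection onto the scene camera agrees to within about 2 mm: stand ≈ (0.5505, 0.092), yaw ≈ 0. The tape is on the right half, at stand (-0.10,-0.046). First I move above the peg and turn the tool's yaw to π/2.

The rows are not in the units I measure in: turns go in shares of 120 degrees. I convert before sending: -1.218 rad / 2.0944 = -0.5816.

```bash
echo '[{"sx": 0.028, "sy": -0.028}, {"sx": 0.057, "sy": -0.057}, {"sx": 0.085, "sy": -0.085}, {"sx": 0.114, "sy": -0.113}, {"sx": 0.142, "sy": -0.142}, {"sx": 0.17, "sy": -0.17}, {"sx": 0.199, "sy": -0.198}, {"sx": 0.227, "sy": -0.226}, {"sx": 0.256, "sy": -0.255}, {"sx": 0.284, "sy": -0.283}]' > m.json && python3 steer.py m.json
echo '[{"sx": 0.028, "sy": -0.028}, {"sx": 0.057, "sy": -0.057}, {"sx": 0.085, "sy": -0.085}, {"sx": 0.114, "sy": -0.113}, {"sx": 0.142, "sy": -0.142}, {"sx": 0.17, "sy": -0.17}, {"sx": 0.199, "sy": -0.198}, {"sx": 0.227, "sy": -0.226}, {"sx": 0.256, "sy": -0.255}, {"sx": 0.284, "sy": -0.283}]' > m.json && python3 steer.py m.json
echo '[{"sx": 0.028, "sy": -0.028, "wz": -0.0583}, {"sx": 0.056, "sy": -0.056, "wz": -0.1165}, {"sx": 0.056, "sy": -0.056, "wz": -0.1743}, {"sx": 0.056, "sy": -0.056, "wz": -0.2325}, {"sx": 0.056, "sy": -0.056, "wz": -0.2908}, {"sx": 0.056, "sy": -0.056, "wz": -0.349}, {"sx": 0.056, "sy": -0.056, "wz": -0.4073}, {"sx": 0.056, "sy": -0.056, "wz": -0.4651}, {"sx": 0.056, "sy": -0.056, "wz": -0.5233}, {"sx": 0.056, "sy": -0.056, "wz": -0.5816}]' > m.json && python3 steer.py m.json 0.4 20
echo '[{}, {}]' > m.json && python3 steer.py m.json
```

```text
time: 0.93
tcp_pos: [0.3589, -0.1504, 0.3039]
tool_rot: [-3.141, 0.0, 0.352]
ft_force: [1.1, -0.8, 1.3]
gripper_width: 1.0
grip_force: 0.0
time: 1.77
tcp_pos: [0.5278, 0.2136, 0.3036]
tool_rot: [-3.141, 0.001, 0.353]
ft_force: [1.0, -0.2, 0.7]
gripper_width: 0.999
grip_force: 0.0
time: 2.6
tcp_pos: [0.5606, 0.2832, 0.3034]
tool_rot: [-3.141, 0.0, 1.577]
ft_force: [-0.3, -0.7, -0.1]
gripper_width: 0.396
grip_force: 0.0
time: 2.77
tcp_pos: [0.5606, 0.2832, 0.3036]
tool_rot: [-3.141, 0.0, 1.567]
ft_force: [-0.1, 0.3, -0.7]
gripper_width: 0.402
grip_force: 0.0
```

```bash
echo '[{"sz": 0.02}, {"sz": 0.035}, {"sz": 0.05}, {"sz": 0.056}, {"sz": 0.056}]' > m.json && python3 steer.py m.json
echo '[{}, {}, {}, {}, {}, {}]' > m.json && python3 steer.py m.json 0.0 20
```

```text
time: 3.18
tcp_pos: [0.5603, 0.2831, 0.2464]
tool_rot: [-3.139, 0.001, 1.568]
ft_force: [-0.2, 0.0, 0.6]
gripper_width: 0.402
grip_force: 0.0
time: 3.68
tcp_pos: [0.561, 0.2833, 0.2489]
tool_rot: [3.14, -0.001, 1.571]
ft_force: [0.9, -0.1, 5.0]
gripper_width: 0.158
grip_force: 20.9
```

The peg is gripped (13.4 mm). I'm now swinging it counterclockwise on the circle, raising about 3 mm to clear the lever.

Converted, -1.2 rad / 2.0944 = -0.573.

```bash
echo '[{"sx": -0.0005, "sy": -0.009, "sz": -0.003, "wz": -0.0573}, {"sx": -0.0022, "sy": -0.0178, "sz": -0.003, "wz": -0.1146}, {"sx": -0.0048, "sy": -0.0264, "sz": -0.003, "wz": -0.1719}, {"sx": -0.0085, "sy": -0.0346, "sz": -0.003, "wz": -0.2292}, {"sx": -0.0131, "sy": -0.0423, "sz": -0.003, "wz": -0.2865}, {"sx": -0.0186, "sy": -0.0495, "sz": -0.003, "wz": -0.3438}, {"sx": -0.0249, "sy": -0.0558, "sz": -0.003, "wz": -0.4011}, {"sx": -0.032, "sy": -0.0614, "sz": -0.003, "wz": -0.4584}, {"sx": -0.0397, "sy": -0.0662, "sz": -0.003, "wz": -0.5157}, {"sx": -0.0478, "sy": -0.0699, "sz": -0.003, "wz": -0.573}]' > m.json && python3 steer.py m.json
echo '[{"sx": -0.0004, "sy": -0.0075, "wz": -0.0477}, {"sx": -0.0015, "sy": -0.0149, "wz": -0.0955}, {"sx": -0.0015, "sy": -0.0149, "wz": -0.0955}, {"sx": -0.0015, "sy": -0.0149, "wz": -0.0955}]' > m.json && python3 steer.py m.json
```

```text
time: 4.52
tcp_pos: [0.4927, 0.2337, 0.2492]
tool_rot: [-3.14, 0.004, 2.775]
ft_force: [17.5, -3.4, -14.7]
gripper_width: 0.155
grip_force: 20.4
time: 4.85
tcp_pos: [0.4888, 0.2199, 0.2496]
tool_rot: [-3.141, 0.004, 2.97]
ft_force: [14.9, -4.0, -14.2]
gripper_width: 0.156
grip_force: 20.4
```

```bash
echo '[{}, {}, {}, {"sz": -0.02}, {"sz": -0.05}, {"sz": -0.07}, {"sz": -0.07}]' > m.json && python3 steer.py m.json 0.4 20
python3 - <<'E'
from station import arm, viewer, job_done
import cv2,pickle
f=viewer.grab_frame("scene");print(arm.get_state()["tcp_pos"]);cv2.imwrite("pics/s1.png",cv2.resize(f["color"][130:310,190:450,::-1],None,fx=3,fy=3,interpolation=cv2.INTER_CUBIC))
E
```

```text
time: 5.43
tcp_pos: [0.4873, 0.2213, 0.3253]
tool_rot: [3.139, 0.007, 2.971]
ft_force: [-0.3, 0.3, 1.0]
gripper_width: 0.399
grip_force: 0.0
[0.48683738 0.22121813 0.32291744]
```

View pics/s1.png

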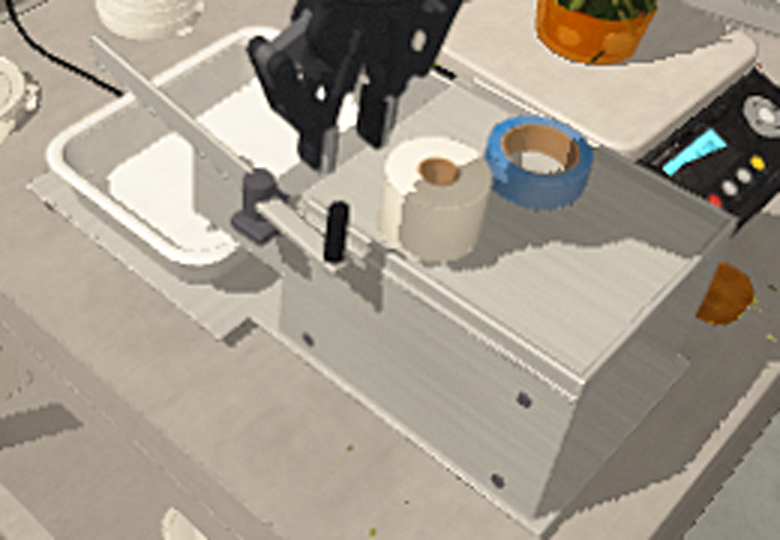

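The picture shows the gate fully open along the chute's left side (strip from (255,185) to (95,40)). The tape and label roll are undisturbed. Next the fingers go behind the tape, straddling its push axis.

Converted, -0.17 rad / 2.0944 = -0.0812.

```bash
echo '[{"sx": 0.012, "sy": -0.032, "wz": -0.0239}, {"sx": 0.024, "sy": -0.064, "wz": -0.0477}, {"sx": 0.036, "sy": -0.096, "wz": -0.0812}, {"sx": 0.048, "sy": -0.128, "wz": -0.0812}, {"sx": 0.06, "sy": -0.16, "wz": -0.0812}, {"sx": 0.0706, "sy": -0.1907, "sz": 0.01, "wz": -0.0812}, {"sx": 0.0706, "sy": -0.1907, "sz": 0.02, "wz": -0.0812}, {"sx": 0.0706, "sy": -0.1907, "sz": 0.02, "wz": -0.0812}, {"sx": 0.0706, "sy": -0.1907, "sz": 0.02, "wz": -0.0812}]' > m.json && python3 steer.py m.json 0.35 20
python3 - <<'E'
from h import *
from station import arm, viewer, job_done
s=arm.get_state();print(s["tcp_pos"],s["tool_rot"])
f=viewer.grab_frame("wrist");print(f["mount"].round(3).tolist(),f["intrinsics"].tolist())
cv2.imwrite("pics/w1.png",f["color"][:,:,::-1])
E
```

```text
time: 6.23
tcp_pos: [0.3845, 0.0451, 0.3004]
tool_rot: [3.141, -0.002, 3.14]
ft_force: [0.3, 0.2, 1.0]
gripper_width: 0.349
grip_force: 0.0
[0.38454287 0.04514617 0.30042897] [ 3.14104590e+00 -1.68915882e-03  3.14029966e+00]
[[-0.001, -0.955, -0.295, 0.076], [1.0, -0.0, -0.001, 0.001], [0.001, -0.295, 0.955, -0.069], [0.0, 0.0, 0.0, 1.0]] [[280.3915877849856, 0.0, 261.168246724843], [0.0, 280.3915877849856, 184.59680970018772], [0.0, 0.0, 1.0]]
```

View pics/w1.png

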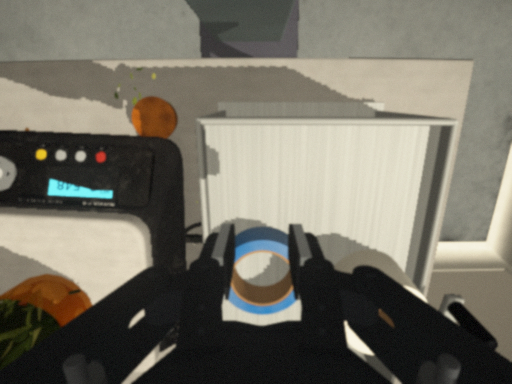

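The wrist view shows the tape centred at column ~263 between the fingers (~262), so lateral alignment is good. Now I descend behind it and push.

```bash
echo '[{"sz": 0.02}, {"sz": 0.04}, {"sz": 0.06}, {"sz": 0.072}, {"sz": 0.072}, {"sz": 0.072}]' > m.json && python3 steer.py m.json
echo '[{"sx": -0.006}, {"sx": -0.012}, {"sx": -0.018}, {"sx": -0.024}, {"sx": -0.03}, {"sx": -0.036}, {"sx": -0.042}, {"sx": -0.048}, {"sx": -0.054}, {"sx": -0.06}]' > m.json && python3 steer.py m.json
python3 - <<'E'
from station import arm, viewer, job_done
import cv2
f=viewer.grab_frame("scene");cv2.imwrite("pics/s2.png",cv2.resize(f["color"][130:310,190:450,::-1],None,fx=3,fy=3,interpolation=cv2.INTER_CUBIC))
E
```

```text
time: 6.78
tcp_pos: [0.3852, 0.0456, 0.2291]
tool_rot: [3.141, -0.001, -3.141]
ft_force: [1.2, -0.5, -0.2]
gripper_width: 0.35
grip_force: 0.0
time: 7.62
tcp_pos: [0.4454, 0.045, 0.2289]
tool_rot: [3.142, -0.0, 3.141]
ft_force: [-1.0, -0.3, 1.3]
gripper_width: 0.352
grip_force: 0.4
```

View pics/s2.png

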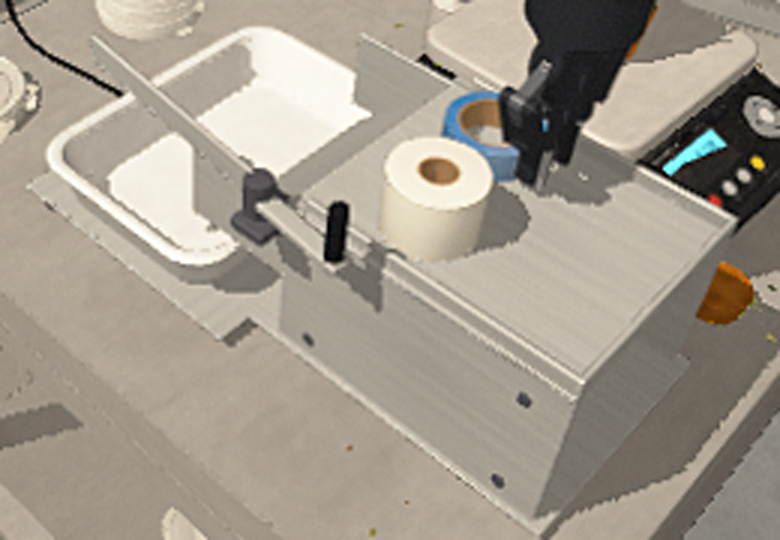

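The tape is nestled ahead of the fingers and moving straight (now near (480,130)), and the label roll is untouched. I'll keep pushing over the edge.

```bash
echo '[{"sx": -0.006}, {"sx": -0.012}, {"sx": -0.018}, {"sx": -0.024}, {"sx": -0.03}, {"sx": -0.036}, {"sx": -0.042}, {"sx": -0.048}, {"sx": -0.054}, {"sx": -0.06}]' > m.json && python3 steer.py m.json
echo '[{"sx": -0.006}, {"sx": -0.012}, {"sx": -0.018}, {"sx": -0.024}, {"sx": -0.03}, {"sx": -0.036}, {"sx": -0.036}, {"sx": -0.036}, {"sx": -0.036}, {"sx": -0.036}]' > m.json && python3 steer.py m.json
python3 - <<'E'
from station import arm, viewer, job_done
import cv2
f=viewer.grab_frame("scene");cv2.imwrite("pics/s3.png",cv2.resize(f["color"][130:310,190:450,::-1],None,fx=3,fy=3,interpolation=cv2.INTER_CUBIC))
E
```

```text
time: 8.5
tcp_pos: [0.5054, 0.0449, 0.2289]
tool_rot: [3.142, -0.0, 3.141]
ft_force: [0.0, -0.9, -0.1]
gripper_width: 0.35
grip_force: 0.2
time: 9.33
tcp_pos: [0.5406, 0.0449, 0.2289]
tool_rot: [3.142, -0.0, 3.141]
ft_force: [0.6, 0.0, -0.2]
gripper_width: 0.354
grip_force: 0.0
```

View pics/s3.png

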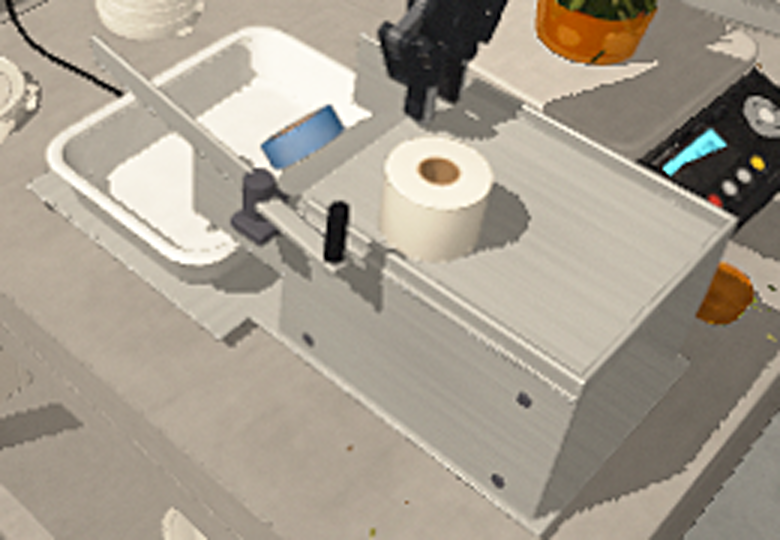

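The tape has gone over the edge and is sliding down the chute at (300,140). I'll rise and go back above the peg, then check it has come to rest.

Converted, 0.17 rad / 2.0944 = 0.0812.

```bash
echo '[{"sz": -0.03}, {"sz": -0.06}, {"sz": -0.095}, {"sx": 0.01, "sy": 0.035, "sz": -0.095, "wz": 0.0239}, {"sx": 0.02, "sy": 0.07, "sz": -0.095, "wz": 0.0477}, {"sx": 0.031, "sy": 0.105, "sz": -0.095, "wz": 0.0812}, {"sx": 0.042, "sy": 0.14, "sz": -0.095, "wz": 0.0812}, {"sx": 0.053, "sy": 0.1755, "sz": -0.095, "wz": 0.0812}, {"sx": 0.053, "sy": 0.1755, "sz": -0.095, "wz": 0.0812}, {"sx": 0.053, "sy": 0.1755, "sz": -0.095, "wz": 0.0812}]' > m.json && python3 steer.py m.json 0.4 20
python3 - <<'E'
from h import *
from station import arm, viewer, job_done
s=arm.get_state();print(s["tcp_pos"],s["tool_rot"])
a=viewer.grab_frame("scene");b=viewer.grab_frame("top");pickle.dump(b,open("top3.pkl","wb"))
r=lambda i:cv2.resize(i[:,:,::-1],None,fx=3,fy=3,interpolation=cv2.INTER_CUBIC)
cv2.imwrite("pics/s4.png",np.hstack([r(a["color"][130:310,200:330]),r(b["color"][110:290,170:300])]))
E
```

```text
time: 10.22
tcp_pos: [0.4871, 0.2219, 0.324]
tool_rot: [-3.142, 0.0, 2.974]
ft_force: [0.5, -0.7, 0.2]
gripper_width: 0.398
grip_force: 0.0
[0.48708056 0.22185969 0.32404398] [-3.14154595e+00  1.46409366e-04  2.97405939e+00]
```

View pics/s4.png

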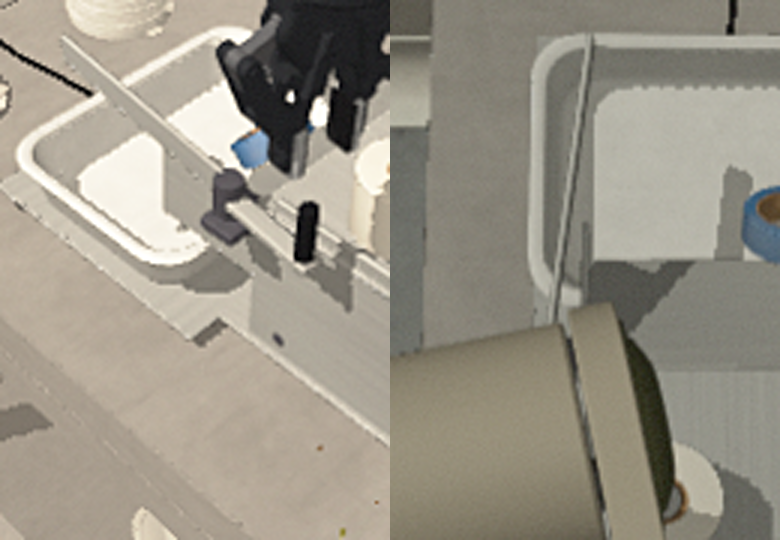

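```bash
echo '[{}, {}, {}, {}, {}, {}]' > m.json && python3 steer.py m.json >/dev/null
python3 - <<'E'
from h import *
from station import arm, viewer, job_done
def blue(c,y1=400):
    h=cv2.cvtColor(c,cv2.COLOR_RGB2HSV);m=cv2.inRange(h,(95,110,40),(125,255,255));n,l,s,ce=cv2.connectedComponentsWithStats(m)
    return [(s[i].tolist(),ce[i].round(1).tolist()) for i in range(1,n) if s[i,4]>20]
b0=pickle.load(open("top3.pkl","rb"));f=viewer.grab_frame("top");g=viewer.grab_frame("scene")
for x in(b0,f,g):print(blue(x["color"]))
for px in((217,122),(346,122),(217,213),(346,213)):print("rim",ray(f,px,.064).round(3))
for px in((298,172),(298,185),(298,197)):print(ray(f,px,.04).round(3))
r=lambda i:cv2.resize(i[:,:,::-1],None,fx=4,fy=4,interpolation=cv2.INTER_CUBIC)
cv2.imwrite("pics/s5.png",np.hstack([r(g["color"][130:250,250:330]),r(f["color"][120:240,250:360])]))
E
```

```text
[([288, 173, 10, 9, 29], [291.2, 176.8]), ([304, 184, 16, 14, 128], [312.2, 190.1])]
[([288, 172, 18, 10, 38], [293.6, 175.7]), ([303, 184, 17, 13, 130], [312.5, 190.0])]
[([277, 177, 6, 9, 22], [279.7, 180.4])]
rim [0.798 0.228 0.064]
rim [ 0.801 -0.054  0.064]
rim [0.599 0.225 0.064]
rim [ 0.6   -0.046  0.064]
[0.693 0.051 0.04 ]
[0.664 0.052 0.04 ]
[0.638 0.052 0.04 ]
```

View pics/s5.png

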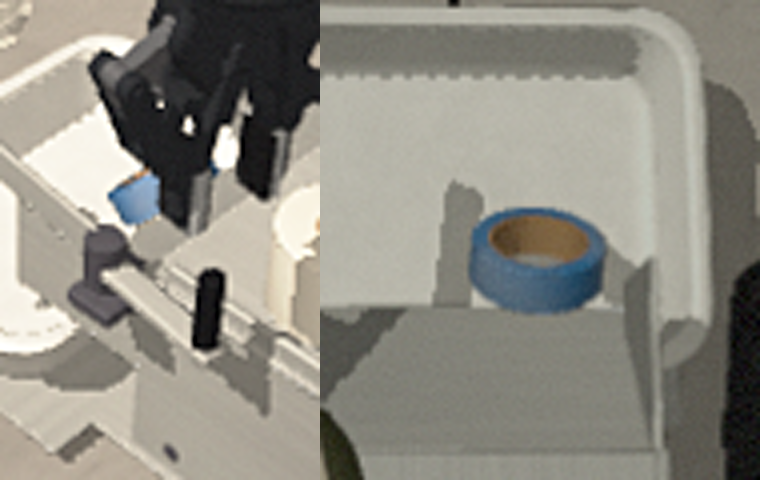

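The tape rests in the tray at the foot of the chute, around (540,260) on the right side of the picture. Both top frames agree on its position, so it is at rest. Now I grip the peg again and swing the gate shut.

```bash
echo '[{"sz": 0.03}, {"sz": 0.055}, {"sz": 0.072}, {"sz": 0.072}, {"sz": 0.072}]' > m.json && python3 steer.py m.json
echo '[{}, {}, {}, {}, {}, {}]' > m.json && python3 steer.py m.json 0.0 20
```

```text
time: 11.33
tcp_pos: [0.488, 0.2205, 0.252]
tool_rot: [-3.141, -0.001, 2.971]
ft_force: [0.4, 0.1, -0.5]
gripper_width: 0.4
grip_force: 0.0
time: 11.83
tcp_pos: [0.4884, 0.2205, 0.2534]
tool_rot: [3.14, 0.003, 2.971]
ft_force: [-0.6, -0.4, 6.4]
gripper_width: 0.152
grip_force: 20.5
```

Converted, 1.2 rad / 2.0944 = 0.573.

```bash
echo '[{"sx": -0.0005, "sy": 0.009, "wz": 0.0573}, {"sx": -0.0022, "sy": 0.0178, "wz": 0.1146}, {"sx": -0.0048, "sy": 0.0264, "wz": 0.1719}, {"sx": -0.0085, "sy": 0.0346, "wz": 0.2292}, {"sx": -0.0131, "sy": 0.0423, "wz": 0.2865}, {"sx": -0.0186, "sy": 0.0495, "wz": 0.3438}, {"sx": -0.0249, "sy": 0.0558, "wz": 0.4011}, {"sx": -0.032, "sy": 0.0614, "wz": 0.4584}, {"sx": -0.0397, "sy": 0.0662, "wz": 0.5157}, {"sx": -0.0478, "sy": 0.0699, "wz": 0.573}]' > m.json && python3 steer.py m.json
echo '[{"sx": -0.0004, "sy": 0.0075, "wz": 0.0477}, {"sx": -0.0014, "sy": 0.0142, "wz": 0.0907}, {"sx": -0.0014, "sy": 0.0142, "wz": 0.0907}, {"sx": -0.0014, "sy": 0.0142, "wz": 0.0907}]' > m.json && python3 steer.py m.json
```

```text
time: 12.67
tcp_pos: [0.5464, 0.283, 0.2534]
tool_rot: [3.141, -0.003, 1.766]
ft_force: [-5.3, 6.3, 7.2]
gripper_width: 0.157
grip_force: 20.6
time: 13.0
tcp_pos: [0.5614, 0.2845, 0.2534]
tool_rot: [3.138, -0.005, 1.581]
ft_force: [-0.3, 10.3, 3.9]
gripper_width: 0.154
grip_force: 20.4
```

Shut: the peg is back at its starting x of 0.561. I release, rise clear, and check by projecting the features and differencing against the start image.

```bash
echo '[{}, {}, {}, {"sz": -0.03}, {"sz": -0.06}, {"sz": -0.09}, {"sz": -0.09}]' > m.json && python3 steer.py m.json 0.4 20
echo '[{"sx": -0.03}, {"sx": -0.06}, {"sx": -0.09}, {"sx": -0.12}, {"sx": -0.15}, {"sx": -0.18, "sy": -0.02}, {"sx": -0.21, "sy": -0.05}, {"sx": -0.24, "sy": -0.08}, {"sx": -0.27, "sy": -0.11}, {"sx": -0.3, "sy": -0.14}]' > m.json && python3 steer.py m.json
echo '[{"sx": -0.04}, {"sx": -0.08}, {"sx": -0.12}, {"sx": -0.12}, {"sx": -0.12}]' > m.json && python3 steer.py m.json
python3 - <<'E'
from h import *
from station import arm, viewer, job_done
q=np.load("stand.npy")
f=viewer.grab_frame("top");g=viewer.grab_frame("scene");f0=pickle.load(open("top.pkl","rb"));g0=pickle.load(open("scene.pkl","rb"))
# peg, strip end, label: local template shift from the start images
pts={"peg":(.561,.2834,.20),"strip end":(.5626,.015,.18),"label":(.4706,.139,.2)}
for n,P in pts.items():
  for nm,a,b in(("top",f0,f),("scene",g0,g)):
    u=proj(a,P)[0].round().astype(int);w=22 if n=="label" else 9
    t=a["color"][u[1]-w:u[1]+w,u[0]-w:u[0]+w];s=b["color"][u[1]-w-8:u[1]+w+8,u[0]-w-8:u[0]+w+8]
    m=cv2.matchTemplate(s,t,cv2.TM_CCOEFF_NORMED);_,v,_,l=cv2.minMaxLoc(m);print(n,nm,"shift",l[0]-8,l[1]-8,round(v,3))
h=cv2.cvtColor(f["color"],cv2.COLOR_RGB2HSV);m=cv2.inRange(h,(95,110,40),(125,255,255));print(cv2.boundingRect(m[100:300,230:350]))
E
```

```text
time: 13.58
tcp_pos: [0.5618, 0.2827, 0.3484]
tool_rot: [3.131, -0.003, 1.581]
ft_force: [0.3, 0.7, 0.4]
gripper_width: 0.4
grip_force: 0.0
time: 14.42
tcp_pos: [0.4245, -0.0176, 0.3417]
tool_rot: [-3.141, 0.0, 1.581]
ft_force: [1.6, -1.1, -0.0]
gripper_width: 0.402
grip_force: 0.0
time: 14.83
tcp_pos: [0.4271, -0.1383, 0.3416]
tool_rot: [-3.141, -0.0, 1.577]
ft_force: [-0.7, 0.2, -0.0]
gripper_width: 0.401
grip_force: 0.0
peg top shift 0 0 0.979
peg scene shift 0 0 0.988
strip end top shift 0 0 0.948
strip end scene shift 0 0 0.959
label top shift 0 0 0.998
label scene shift 0 0 0.924
(59, 72, 31, 25)
```

```bash
python3 -c "
from station import arm, viewer, job_done
print(job_done())"
```

```text
the job is handed in; nothing more can be done
None
```

The job is handed in: the tape rests in the tray, the gate is shut, and the label roll has not moved, all checked in the camera images beforehand; the judge's result was not shown.

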